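Clamp a seized specimen jar in the bench vise

TASK

The screw lid of the squat specimen jar with the wide lid has seized. Stand the jar upright on the bed of the bench vise, in the V of the fixed jaw, and wind the crank clockwise until the sliding jaw grips the jar's body firmly, so that the lid can be unscrewed later: stop when the crank has become clearly stiff, do not go on and crush the jar. Set the jar down rather than dropping it, and leave the other things where they are.

Things in the scene. Friction and masses are not known exactly. Their poses are not given: they have to be found in the camera images.
- jar_middle (a point): The seized specimen jar: upright and round, 58 mm tall, squat; clear plastic body 38 mm in diameter up to 42 mm, above that a wide white screw lid 41 mm in diameter and 16 mm high. Loose, 25 to 55 g. The point is on its axis, half-way up (29 mm above its underside); z along its axis.
- vise: Grey bench vise, fixed to the worktop by a round vacuum foot 124 mm across. Origin on the worktop under the foot's middle; x along the screw, from the crank towards the fixed jaw; z up. Its bed, 66 mm wide with a 22 mm slot along the middle, is 78 mm above the worktop. The fixed jaw is a rubber-lined V (120 degrees), 30 mm high above the bed, 60 mm wide, open towards -x.
- guard_top (a point): Middle of the top edge of the clear splash guard: an upright pane 120 mm wide, 4 mm thick (its rim 7 mm), across the vise at x = -77 mm, from the bed up to 174 mm above the worktop. Because of it an upright gripper has no room over the crank grip: it must lean back, away from the guard.
- jar_seat (a point): Where the jar's middle is when the jar stands on the bed and touches both faces of the V: 30 mm along the vise's x, 107 mm above the worktop. Axes as the vise's. Set the jar down within about 3 mm of it sideways (y); the jaw pushes it home along x.
- jaw_middle (a point): Middle of the sliding jaw's rubber face (52 mm wide; the jaw is 31 mm high above the bed), 16 mm above the bed. The face looks along the vise's +x, at the jar. At the start it is 31 to 51 mm short of jar_seat along x; it touches a seated jar at 19 mm. It moves 20 mm towards the fixed jaw for each clockwise turn.
- crank_hub (a point): Centre of the circle in which the middle of the crank grip travels: on the screw's axis, 114 mm from the vise's origin along its -x, 64 mm above the worktop. Axes as the vise's: the circle lies in the y-z plane, radius 34 mm. Clockwise, as seen from the crank looking along the vise's +x (from the top towards its -y side), closes the jaw.
- crank_grip (a point): Middle of the crank's black grip: a cylinder 15 mm in diameter, 40 mm long, parallel to the screw; the crank arm begins 24 mm from the point along the vise's +x. It spins freely. Winding the empty screw takes 11 N along its path; as the jaw presses on the jar this rises: 16 N is barely firm, 20 N right, 26 N crushes it. The screw locks itself when let go.
- bottle_small: White bottle, 40 mm in diameter, 85 mm tall; a bystander. Origin under its middle.
- dropper: White dropper bottle with a red cap, 28 mm in diameter, 70 mm tall; a bystander. Origin under its middle.
- lab_timer: White timer, 42 x 66 x 57 mm; a bystander. Origin under its middle.
Not all that is in view belongs to the job. Leave any brown or purple look-alike of the part that bears jar_middle alone.

How it is judged:
By the outcome, as a careful person would: the job done as asked, in the order asked, and still so for the second after the job is handed in, with the robot touching nothing.
It also fails if it takes over 72 s, if anything falls off the work surface, if the arm or the gripper's body presses on something with over 40 N, if the wrist force passes 120 N, or if a joint passes its speed limit or range.

ROBOT

A 7-joint arm with a two-finger parallel gripper is mounted at the origin on a cart in front of the work surface, level with it; the furniture and walls round the work are solid. World frame = base frame: x ahead of the robot, y to its left, z up, the work surface at z = 0. Lengths are in m, angles in rad, forces in N, time in s.
With the tool pointing down it reaches from about 0.4 to 0.85 m from the base axis. Payload 6.9 kg.
Tool frame: the origin (TCP) lies on the centre line of the jaws, within the pads' length; the fingertips stand 22 mm ahead of it and the grasp point (between the pads) lies 3 mm ahead of it; z points along the fingers, y is the line along which they close (so a half turn about z gives the same grasp; the last joint's range is limited). The gripper opens to 85 mm and grips with 20 to 120 N. Pads are 22 mm wide; open, the fingers measure 114 mm over their backs; the gripper's body (76 mm by 85 mm) begins 54 mm behind the grasp point. The pads swing forward as they close: fully open they stand 13 mm farther back than shut.
Start: joints at [-1.212, 0.507, -0.238, 1.5, 0.126, 1.149, -0.155], TCP at [0.157, 0.605, 0.253] pointing down, gripper open.
Joint ranges: [-3.08, 3.08], [-0.24, 2.05], [-1.43, 1.35], [0, 2.5], [-1.52, 4.66], [0.17, 1.96], [-2.89, 2.89]. Speed limits (rad/s): [2.39, 2.39, 3.14, 3.14, 3.14, 3.14, 3.14].

INTERFACE

Orientations are given as a 3x3 rotation matrix whose columns are the frame's x, y, z axes.
In Python, from bench import robot gives the robot as it stands.
- The arm moves only by the tool jog_arm, never from a script. Its argument "moves" is a list of rows, each a list of 7 numbers: the closure, from 0 (fully open) to 1 (shut), then the shift along the tool's x, y, z in m, then the turn, a rotation vector about the tool's x, y, z in degrees. In form: [[grip, tx, ty, tz, wx, wy, wz], ...]. A call has 1 to 12 rows; each row is the pose to reach, as a shift and turn from the pose commanded when the call began, along the tool's axes at that moment; what a row does not reach only later rows make up. A row lasts 1/12 s, in which the tool goes at most 41.7 mm and 7.16 degrees, less where a joint would pass 70% of its speed; a pose out of reach is approached as far as the arm can. A call with a gripper value outside its range is refused whole. The fingers move at their own pace and stop on an object; "squeeze" is the grip in N (left out, the last holds). Time passes only in rows, so rows that repeat a pose let the fingers close. It gives the time, the measured TCP pose, the force, the opening and the grip force at its end, in the units of the state.
- robot.sense(): the state, without advancing time (a new reading comes with each control period).
- robot.get_image(name): name is "scene" or "top"; returns the picture (400x640x3 uint8, red, green, blue); there is no depth.
- robot.camera_model(name): a dict with "camera_matrix" (3x3 intrinsics, pixels), "origin" and "rotation" of the camera in the world. Camera axes: x right, y down, z forward; pixel columns grow to the right and rows downward; lengths in m; the calibration is good to about 2 mm. A picture is of the moment at which its call begins. camera_model takes no time and is no camera call.
- robot.hand_in(): hands the job in; it is judged then, once.
The state is a dict: "clock": time; "joints": joint angles; "qvel": joint speeds; "joint_torque": joint torques, N m; "eef_pos": TCP position; "eef_rot": TCP orientation; "wrist_force": force on the tool from outside, world axes, zero at the start; "torque": the same for the moment, N m; "opening": finger opening in m; "finger_force": force on a finger pad.
Only numpy, scipy, OpenCV 4.12 (cv2) and the standard library are available. Lean on these libraries where they do the work, as an engineer would, in place of code of your own. Each camera call takes 0.05 s, during which the arm holds its last target. There are 200 camera calls.

## Working session

There is one attempt and no reset: what is moved stays moved. The work goes in short steps, Python scripts to look and compute and a tool call to move; the robot and the scene stay as the last step left them, time stands still between calls to the robot, and variables do not carry over. Pictures are saved under pics/ and viewed, at most 14 in all, crops included, and the job is handed in when it is done.

Besides the shell and the picture viewer there is one more tool, called after ">>>" by a JSON object that holds its "fn" and its "kwargs". jog_arm: Moves the arm, as the interface text tells. Its arguments: {"type":"object","properties":{"moves":{"type":"array","items":{"type":"array","items":{"type":"number"}}},"squeeze":{"type":"number"}},"required":["moves"]}

```bash
mkdir -p pics; ls; python3 - <<'E'
from bench import robot
import cv2
for n in("scene","top"):
    cv2.imwrite(f"pics/{n}0.png",robot.get_image(n)[:,:,::-1]); m=robot.camera_model(n); print(n,m)
s=robot.sense();print(s)
E
```

```text
pics
scene {'camera_matrix': array([[405.35833985,   0.        , 316.01748734],
       [  0.        , 405.35833985, 197.36910395],
       [  0.        ,   0.        ,   1.        ]]), 'origin': array([-0.08234661, -0.54029593,  0.68758502]), 'rotation': array([[ 0.62473879, -0.46246237,  0.62915022],
       [-0.78083174, -0.36815559,  0.50474078],
       [-0.00179845, -0.8065916 , -0.59110638]])}
top {'camera_matrix': array([[428.52449384,   0.        , 318.47120194],
       [  0.        , 428.52449384, 197.58757911],
       [  0.        ,   0.        ,   1.        ]]), 'origin': array([ 0.31531273, -0.07673225,  1.23738567]), 'rotation': array([[-0.02522364, -0.98618037,  0.16374386],
       [-0.99948458,  0.02813173,  0.01546514],
       [-0.01985782, -0.16326937, -0.98638166]])}
{'clock': 0.1, 'joints': array([-1.21150161,  0.5082244 , -0.23751117,  1.50100804,  0.12570659,
        1.14889528, -0.15480826]), 'qvel': array([ 6.21057696e-05, -2.13982992e-03, -6.32402849e-04, -3.35176208e-03,
        1.54453702e-03,  9.82621124e-04, -9.50622098e-04]), 'joint_torque': array([-4.24153724e-03, -6.21828604e+01, -2.19433352e+00, -2.50207543e+01,
        1.26345753e-02,  7.84969074e-03, -2.21463262e-05]), 'eef_pos': array([0.15690596, 0.60456946, 0.25254268]), 'eef_rot': array([[-9.67963001e-01,  2.51092631e-01, -3.45189569e-04],
       [ 2.51092864e-01,  9.67961826e-01, -1.50885697e-03],
       [-4.47325416e-05, -1.54719236e-03, -9.99998802e-01]]), 'wrist_force': array([-0.31661748, -0.18589747,  0.53593369]), 'torque': array([ 0.02512504,  0.03374403, -0.00115507]), 'finger_force': 0.0, 'opening': 0.08538135676102666}
```

View pics/scene0.png

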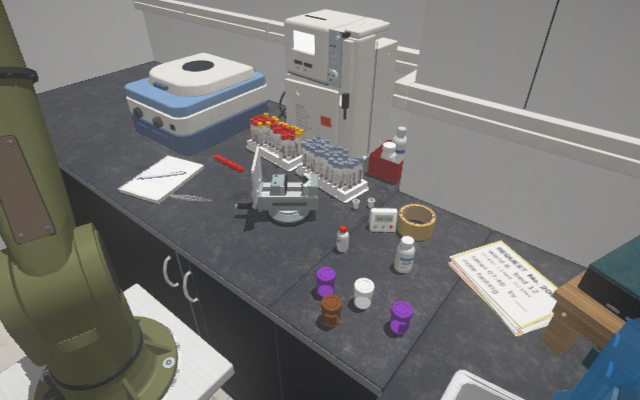

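View pics/top0.png

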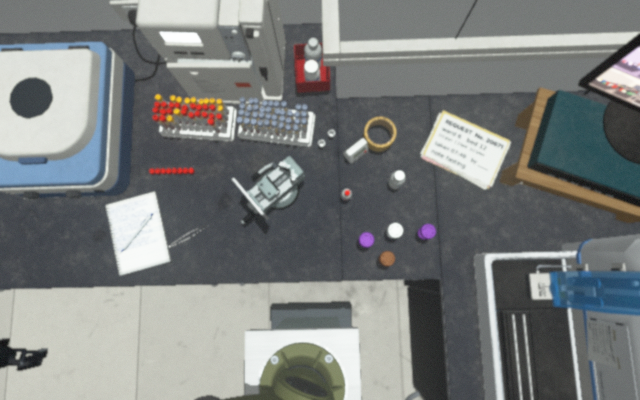

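The scene shows the vise (scene ~(288,190), top ~(270,185)), with the crank at its lower left. Candidates for the jar:
- White-lidded squat jar: scene (364,293), top (395,231).
- Purple look-alikes: scene (326,280) and (401,317).
- Brown look-alike: scene (331,310).
- Tall white bottle: scene (404,255).

The white-lidded squat one fits, because it has a wide white lid and a clear body. I'll confirm it in an enlarged crop.

```bash
python3 - <<'E'
import cv2,numpy as np
s=cv2.imread("pics/scene0.png");t=cv2.imread("pics/top0.png")
def c(i,x,y,w,h):return cv2.resize(i[y:y+h,x:x+w],(400,300),interpolation=cv2.INTER_CUBIC)
m=np.vstack([np.hstack([c(s,228,145,100,75),c(t,220,150,100,75)]),np.hstack([c(s,310,255,100,75),c(t,345,200,100,75)])])
cv2.imwrite("pics/crop1.png",m)
E
```

```text
(no output)
```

View pics/crop1.png

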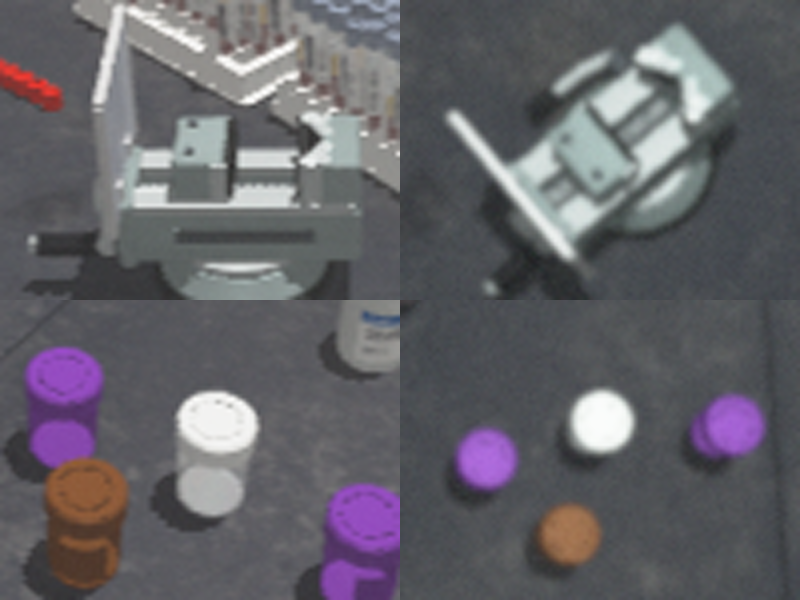

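The crop confirms it: the white-lidded jar with the clear body is at scene (364,286) and top (395.5,230.5) at the lid. The guard's top edge runs from (233,179) to (263,214.5) in top, and from (258,147) to (253,171) in scene. The grip end is at top (242.5,222) and scene (236,206).

```bash
cat > h.py <<'E'
import numpy as np,cv2
from bench import robot
M={n:robot.camera_model(n) for n in("scene","top")}
def ray(n,p):
    m=M[n];d=m["rotation"]@np.linalg.solve(m["camera_matrix"],[p[0],p[1],1.]);return np.array(m["origin"]),d/np.linalg.norm(d)
def plane(n,p,z):
    o,d=ray(n,p);return o+d*(z-o[2])/d[2]
def tri(ps,pt):
    a,u=ray("scene",ps);b,v=ray("top",pt)
    k=np.linalg.lstsq(np.c_[u,-v],b-a,rcond=None)[0];P,Q=a+k[0]*u,b+k[1]*v
    return (P+Q)/2,np.linalg.norm(P-Q)
def proj(n,P):
    m=M[n];q=m["camera_matrix"]@m["rotation"].T@(np.array(P)-m["origin"]);return q[:2]/q[2]
E
python3 - <<'E'
from h import *
np.set_printoptions(precision=4,suppress=True)
for n,(x,y,w,h) in {"top":(375,210,40,40),"scene":(345,270,45,50)}.items():
    i=cv2.imread(f"pics/{n}0.png")[y:y+h,x:x+w]
    m=((i.min(2)>185)).astype(np.uint8);k,l,st,c=cv2.connectedComponentsWithStats(m)
    for j in range(1,k):
        if st[j,4]>20: print(n,c[j]+[x,y],st[j])
print("lid",tri((364.3,286.1),(395.5,230.5)))
print("guard mid",tri((255.5,159.2),(248,196.6)),"g1",tri((258,147),(233,178.75)),"g2",tri((253,171.2),(263,214.5)))
print("gripend",tri((236.2,205.7),(242.5,222)))
print("jawtop corners, z .109");C=lambda p:(220+(p[0]-400)/4,150+p[1]/4)
for nm,p in dict(back1=(680,25),back2=(740,95),V1=(637,62),V2=(695,125),Vv=(682,85),j1=(590,105),j2=(640,168)).items(): print(nm,plane("top",C(p),.108))
print("seat/foot: foot circle bottom",plane("top",C((640,237)),0.0))
E
```

```text
top [395.0402 229.908 ] [ 13  13  15  15 174]
scene [364.0043 285.1293] [ 10   8  19  15 232]
lid (array([ 0.4137, -0.2677,  0.0553]), np.float64(0.00019886435471789472))
guard mid (array([0.4999, 0.1186, 0.1703]), np.float64(0.00041037789230861135)) g1 (array([0.547 , 0.1571, 0.1707]), np.float64(0.0007289095200516663)) g2 (array([0.4532, 0.0798, 0.1738]), np.float64(0.0008214832337412465))
gripend (array([0.451 , 0.1586, 0.0354]), np.float64(0.0001170115444271536))
jawtop corners, z .109
back1 [0.6189 0.0155 0.108 ]
back2 [ 0.569  -0.0243  0.108 ]
V1 [0.594 0.045 0.108]
V2 [0.5493 0.0064 0.108 ]
Vv [0.5771 0.0147 0.108 ]
j1 [0.5651 0.0771 0.108 ]
j2 [0.5209 0.0438 0.108 ]
seat/foot: foot circle bottom [0.4894 0.0558 0.    ]
```

```bash
cat >> h.py <<'E'
O=np.array([.5485,.0555,0]);ANG=-51.5
def V(x,y,z):
    a=np.radians(ANG);return O+x/1e3*np.array([np.cos(a),np.sin(a),0])+y/1e3*np.array([-np.sin(a),np.cos(a),0])+[0,0,z/1e3]
PTS=[(-77,-60,174),(-77,60,174),(52,0,108),(34.7,-30,108),(34.7,30,108),(-134,-11,32),(0,33,78),(0,-33,78)]
def overlay(fn,scene,top,scale):
    out=[]
    for n,(x,y,w,h),i in (("scene",scene[0],scene[1]),("top",top[0],top[1])):
        c=cv2.resize(i[y:y+h,x:x+w],None,fx=scale,fy=scale,interpolation=cv2.INTER_CUBIC)
        for P in PTS:
            q=(proj(n,V(*P))-[x,y]+.5)*scale
            cv2.drawMarker(c,tuple(int(v) for v in q),(0,0,255),cv2.MARKER_CROSS,10,1)
        out.append(c)
    cv2.imwrite(fn,np.hstack(out))
E
python3 - <<'E'
from h import *
overlay("pics/ov1.png",((230,140,100,90),cv2.imread("pics/scene0.png")),((225,145,90,90),cv2.imread("pics/top0.png")),4.2)
E
```

```text
(no output)
```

View pics/ov1.png

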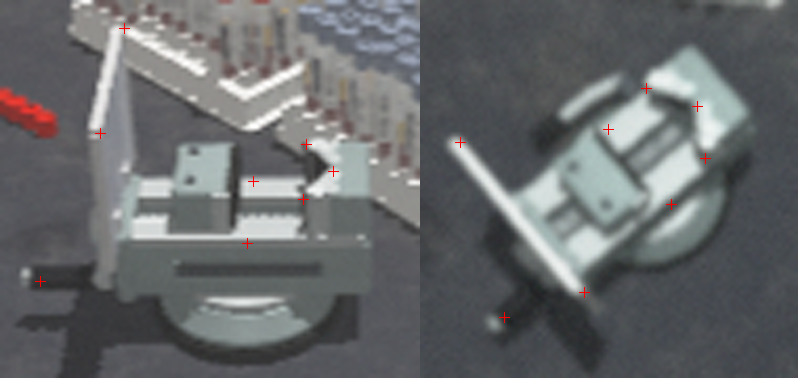

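The overlay fits within about 2–3 mm. The guard sits about 1 px left of the prediction, so I shift the origin slightly. The crank grip hangs near the bottom on the -y side (scene (236,205.5), top (242,222)). Next I go to the jar.

```bash
cat >> h.py <<'E'
O=np.array([.5478,.0566,0])
from scipy.spatial.transform import Rotation as Ro
a_=np.radians(ANG);RV=np.array([[np.cos(a_),-np.sin(a_),0],[np.sin(a_),np.cos(a_),0],[0,0,1]])
def RT(tilt): # tool axes in world, leaning back by tilt deg
    t=np.radians(tilt);z=np.array([np.sin(t),0,-np.cos(t)]);y=np.array([0,1.,0]);return RV@np.c_[np.cross(y,z),y,z]
def go(p,R,p0=None,R0=None):
    s=robot.sense();p0=s["eef_pos"] if p0 is None else p0;R0=s["eef_rot"] if R0 is None else R0
    print("shift",np.round(R0.T@(np.array(p)-p0),4),"turn",np.round(np.degrees(Ro.from_matrix(R0.T@R).as_rotvec()),1))
E
python3 - <<'E'
from h import *
go([.48,.2,.28],RT(0)); go([.4137,-.2677,.16],RT(0),np.array([.48,.2,.28]),RT(0)); print(plane("top",(395.04,229.9),.058),plane("scene",(364,285.1),.058)) 
E
```

```text
shift [-0.4143 -0.3105 -0.027 ] turn [-0.1  0.  37. ]
shift [-0.3248 -0.343   0.12  ] turn [0. 0. 0.]
[ 0.41518931 -0.26619067  0.058     ] [ 0.41334811 -0.26685992  0.058     ]
```

>>> {"fn": "jog_arm", "kwargs": {"moves": [[0.25,-0.035,-0.026,-0.027,0,0,3],[0.25,-0.07,-0.052,-0.027,0,0,6],[0.25,-0.105,-0.078,-0.027,0,0,9],[0.25,-0.14,-0.104,-0.027,0,0,12],[0.25,-0.175,-0.13,-0.027,0,0,15],[0.25,-0.21,-0.156,-0.027,0,0,18],[0.25,-0.245,-0.182,-0.027,0,0,21],[0.25,-0.28,-0.208,-0.027,0,0,25],[0.25,-0.315,-0.234,-0.027,0,0,29],[0.25,-0.35,-0.26,-0.027,0,0,33],[0.25,-0.385,-0.287,-0.027,0,0,37],[0.25,-0.414,-0.31,-0.027,0,0,37]], "squeeze": 40}}

```text
clock: 1.1
eef_pos: [0.4662, 0.2179, 0.2802]
eef_rot: [[-0.619, 0.786, -0.0], [0.786, 0.619, -0.0], [0.0, -0.0, -1.0]]
wrist_force: [1.6, 1.1, -0.1]
opening: 0.0638
finger_force: 0.0
```

```bash
python3 - <<'E'
from h import *
s=robot.sense();print(s["clock"],s["eef_pos"],s["joints"],s["opening"]);go([.414,-.267,.16],RT(0))
E
```

```text
1.1 [0.46616194 0.21788352 0.28020988] [-0.51640916  0.30914399  0.0432639   1.74463103 -0.01486554  1.08834338
  0.19880841] 0.0637601200112314
shift [-0.3487 -0.341   0.1203] turn [-0.  -0.  -0.3]
```

>>> {"fn": "jog_arm", "kwargs": {"moves": [[0.25,-0.027,-0.029,0.01,0,0,0],[0.25,-0.054,-0.058,0.02,0,0,0],[0.25,-0.081,-0.086,0.03,0,0,0],[0.25,-0.108,-0.114,0.04,0,0,0],[0.25,-0.135,-0.143,0.05,0,0,0],[0.25,-0.162,-0.171,0.06,0,0,0],[0.25,-0.189,-0.2,0.07,0,0,0],[0.25,-0.216,-0.229,0.08,0,0,0],[0.25,-0.243,-0.257,0.09,0,0,0],[0.25,-0.27,-0.286,0.1,0,0,0],[0.25,-0.297,-0.315,0.11,0,0,0],[0.25,-0.324,-0.343,0.12,0,0,0]]}}

```text
clock: 2.1
eef_pos: [0.3974, -0.2491, 0.1597]
eef_rot: [[-0.622, 0.783, -0.0], [0.783, 0.622, 0.0], [0.0, -0.0, -1.0]]
wrist_force: [-0.1, -0.4, -0.1]
opening: 0.064
finger_force: 0.0
```

>>> {"fn": "jog_arm", "kwargs": {"moves": [[0.25,0,0,0,0,0,0],[0.25,0,0,0,0,0,0]]}}

```text
clock: 2.27
eef_pos: [0.3969, -0.2496, 0.1595]
eef_rot: [[-0.618, 0.787, -0.002], [0.787, 0.618, 0.0], [0.001, -0.002, -1.0]]
wrist_force: [-0.9, 0.2, -0.1]
opening: 0.0641
finger_force: 0.0
```

```bash
python3 - <<'E'
from h import *
s=robot.sense();print(s["clock"],s["eef_pos"],s["joints"],s["opening"]);go([.414,-.267,.057],RT(0))
E
```

```text
2.2667 [ 0.39691976 -0.24957795  0.15946063] [ 0.36213519  0.38619849  0.20165723  2.03320327 -0.1113597   0.73407786
  1.29785527] 0.06409936712593618
shift [-0.0244  0.0028  0.1024] turn [-0.1 -0.1 -0.4]
```

>>> {"fn": "jog_arm", "kwargs": {"moves": [[0.25,-0.012,0.001,0,0,0,0],[0.25,-0.024,0.003,0,0,0,0],[0.25,-0.024,0.003,0.02,0,0,0],[0.25,-0.024,0.003,0.04,0,0,0],[0.25,-0.024,0.003,0.06,0,0,0],[0.25,-0.024,0.003,0.08,0,0,0],[0.25,-0.024,0.003,0.092,0,0,0],[0.25,-0.024,0.003,0.102,0,0,0],[0.25,-0.024,0.003,0.102,0,0,0],[0.25,-0.024,0.003,0.102,0,0,0]]}}

```text
clock: 3.1
eef_pos: [0.4159, -0.2628, 0.0582]
eef_rot: [[-0.623, 0.782, -0.001], [0.782, 0.623, 0.001], [0.001, 0.0, -1.0]]
wrist_force: [-0.2, -0.2, 0.8]
opening: 0.0642
finger_force: 0.0
```

>>> {"fn": "jog_arm", "kwargs": {"moves": [[0.4,0,0,0,0,0,0],[0.6,0,0,0,0,0,0],[0.7,0,0,0,0,0,0],[0.7,0,0,0,0,0,0],[0.7,0,0,0,0,0,0],[0.7,0,0,0,0,0,0]], "squeeze": 30}}

```text
clock: 3.6
eef_pos: [0.4164, -0.2644, 0.0592]
eef_rot: [[-0.622, 0.783, 0.002], [0.783, 0.622, -0.001], [-0.002, 0.001, -1.0]]
wrist_force: [0.0, 1.0, 7.7]
opening: 0.0391
finger_force: 30.0
```

```bash
python3 - <<'E'
from h import *
s=robot.sense();print(s["clock"],s["eef_pos"],s["opening"],s["finger_force"],s["wrist_force"])
cv2.imwrite("pics/g1.png",cv2.resize(robot.get_image("scene")[225:345,280:440,::-1],None,fx=4,fy=4))
E
```

```text
3.6 [ 0.41635075 -0.26441065  0.05917924] 0.03908031334505832 30.0371396279661 [0.01423118 1.02245753 7.67191265]
```

View pics/g1.png

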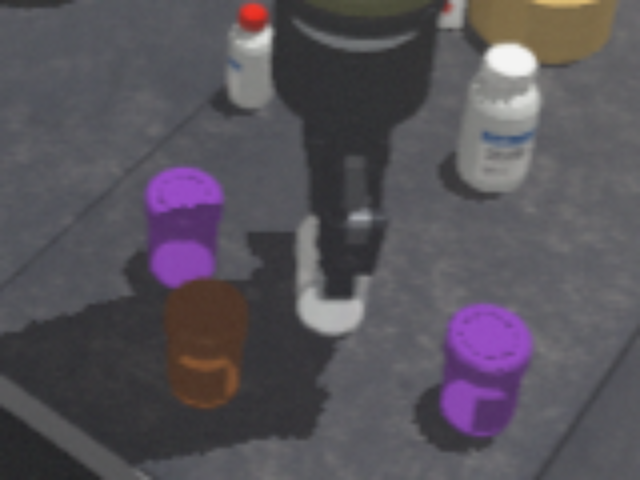

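The jar is held (opening 39 mm, 30 N) and the neighbours are untouched: brown at crop (205,340), purple at (185,225) and (487,370). Now I lift and carry it.

>>> {"fn": "jog_arm", "kwargs": {"moves": [[0.7,0,0,-0.01,0,0,0],[0.7,0,0,-0.03,0,0,0],[0.7,0,0,-0.06,0,0,0],[0.7,0,0,-0.09,0,0,0],[0.7,0,0,-0.12,0,0,0],[0.7,0,0,-0.15,0,0,0],[0.7,0,0,-0.15,0,0,0]]}}

```text
clock: 4.23
eef_pos: [0.4175, -0.2659, 0.2137]
eef_rot: [[-0.621, 0.783, 0.008], [0.783, 0.621, -0.004], [-0.008, 0.003, -1.0]]
wrist_force: [0.4, -0.4, -1.0]
opening: 0.0391
finger_force: 30.6
```

```bash
python3 - <<'E'
from h import *
s=robot.sense();print(s["clock"],s["eef_pos"],s["opening"],s["finger_force"],s["wrist_force"])
go(V(27,0,210),RT(0))
E
```

```text
4.2333 [ 0.417466   -0.26590242  0.21370437] 0.039082436661569644 30.58189697083435 [ 0.42805403 -0.43676124 -1.03229633]
shift [0.1447 0.3026 0.0035] turn [ 0.2  0.5 -0.1]
```

>>> {"fn": "jog_arm", "kwargs": {"moves": [[0.7,0.007,0.014,0,0,0,0],[0.7,0.021,0.044,0,0,0,0],[0.7,0.036,0.075,0,0,0,0],[0.7,0.05,0.105,0,0,0,0],[0.7,0.065,0.136,0,0,0,0],[0.7,0.08,0.167,0,0,0,0],[0.7,0.094,0.197,0,0,0,0],[0.7,0.109,0.228,0,0,0,0],[0.7,0.123,0.258,0,0,0,0],[0.7,0.135,0.283,0,0,0,0],[0.7,0.142,0.297,0,0,0,0],[0.7,0.145,0.303,0,0,0,0]]}}

```text
clock: 5.23
eef_pos: [0.5631, 0.0405, 0.2077]
eef_rot: [[-0.625, 0.781, -0.0], [0.781, 0.625, 0.001], [0.001, 0.0, -1.0]]
wrist_force: [0.1, 1.0, -0.8]
opening: 0.0388
finger_force: 30.6
```

>>> {"fn": "jog_arm", "kwargs": {"moves": [[0.7,0,0,0,0,0,0],[0.7,0,0,0,0,0,0],[0.7,0,0,0,0,0,0]]}}

```text
clock: 5.48
eef_pos: [0.5621, 0.0353, 0.2083]
eef_rot: [[-0.62, 0.785, -0.001], [0.785, 0.62, -0.001], [-0.001, -0.001, -1.0]]
wrist_force: [-0.2, -0.1, -0.9]
opening: 0.0389
finger_force: 30.6
```

```bash
python3 - <<'E'
from h import *
s=robot.sense();print(s["clock"],s["eef_pos"],s["opening"],s["finger_force"],s["wrist_force"])
go(V(27,0,160),RT(0))
PTS[:]=[(30,0,78),(52,0,108),(34.7,-30,108),(34.7,30,108),(27,0,101)]
overlay("pics/c1.png",((240,110,100,100),robot.get_image("scene")[:,:,::-1]),((225,125,100,100),robot.get_image("top")[:,:,::-1]),4)
E
```

```text
5.4833 [0.56205306 0.03529355 0.20832781] 0.03891243099047582 30.569089148193598 [-0.24921564 -0.06948285 -0.94370101]
shift [-0.0014  0.0022  0.0483] turn [-0.1  0.  -0.2]
```

View pics/c1.png

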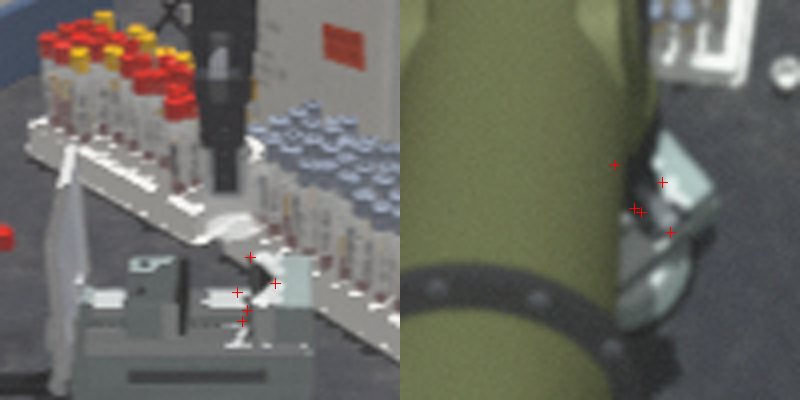

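The jar hangs above the V: jar bottom at scene crop (232,228), V vertex mark at (275,283). The marks fit the V within about 1 px. I lower it slowly.

>>> {"fn": "jog_arm", "kwargs": {"moves": [[0.7,-0.001,0.002,0.01,0,0,0],[0.7,-0.001,0.002,0.03,0,0,0],[0.7,-0.001,0.002,0.05,0,0,0],[0.7,-0.001,0.002,0.06,0,0,0],[0.7,-0.001,0.002,0.065,0,0,0],[0.7,-0.001,0.002,0.067,0,0,0],[0.7,-0.001,0.002,0.068,0,0,0],[0.7,-0.001,0.002,0.069,0,0,0],[0.7,-0.001,0.002,0.07,0,0,0],[0.7,-0.001,0.002,0.07,0,0,0]]}}

```text
clock: 6.42
eef_pos: [0.5653, 0.0382, 0.1388]
eef_rot: [[-0.622, 0.783, 0.001], [0.783, 0.622, 0.0], [-0.001, 0.001, -1.0]]
wrist_force: [0.5, 3.0, 0.6]
opening: 0.0389
finger_force: 32.3
```

>>> {"fn": "jog_arm", "kwargs": {"moves": [[0.7,0,-0.002,0,0,0,0],[0.7,0,-0.002,0,0,0,0],[0.7,0,-0.002,0.001,0,0,0],[0.7,0,-0.002,0.001,0,0,0]]}}

```text
clock: 6.75
eef_pos: [0.5643, 0.0379, 0.1379]
eef_rot: [[-0.623, 0.783, 0.003], [0.783, 0.623, 0.001], [-0.001, 0.003, -1.0]]
wrist_force: [2.0, 5.3, 1.8]
opening: 0.0389
finger_force: 32.4
```

```bash
python3 - <<'E'
from h import *
s=robot.sense();print(RV.T@(s["eef_pos"]-O)*1e3,RV.T@s["wrist_force"])
E
```

```text
[ 24.87802077   1.27941406 137.93908739] [-2.84762316  4.87983165  1.84208307]
```

The force (-2.8, +4.9 N in the vise frame) suggests the jar touches the V's -y face, so the true centre lies further to +y. I'll shift to +y, easing back a little, and probe.

>>> {"fn": "jog_arm", "kwargs": {"moves": [[0.7,0.003,0,-0.004,0,0,0],[0.7,0.006,0,-0.004,0,0,0],[0.7,0.006,0.002,-0.004,0,0,0],[0.7,0.006,0.002,-0.004,0,0,0],[0.7,0.006,0.002,-0.004,0,0,0]]}}

```text
clock: 7.17
eef_pos: [0.561, 0.0425, 0.1412]
eef_rot: [[-0.622, 0.783, -0.0], [0.783, 0.622, -0.001], [-0.0, -0.001, -1.0]]
wrist_force: [-0.5, 0.4, -1.0]
opening: 0.0392
finger_force: 32.2
```

```bash
python3 - <<'E'
from h import *
s=robot.sense();print(RV.T@(s["eef_pos"]-O)*1e3,RV.T@s["wrist_force"])
i=robot.get_image("scene")[:,:,::-1];cv2.imwrite("pics/c2.png",cv2.resize(i[140:205,255:335],None,fx=9,fy=9,interpolation=cv2.INTER_CUBIC))
E
```

```text
[ 19.24903789   1.52801033 141.16038684] [-0.62973849 -0.09956228 -1.00431389]
```

View pics/c2.png

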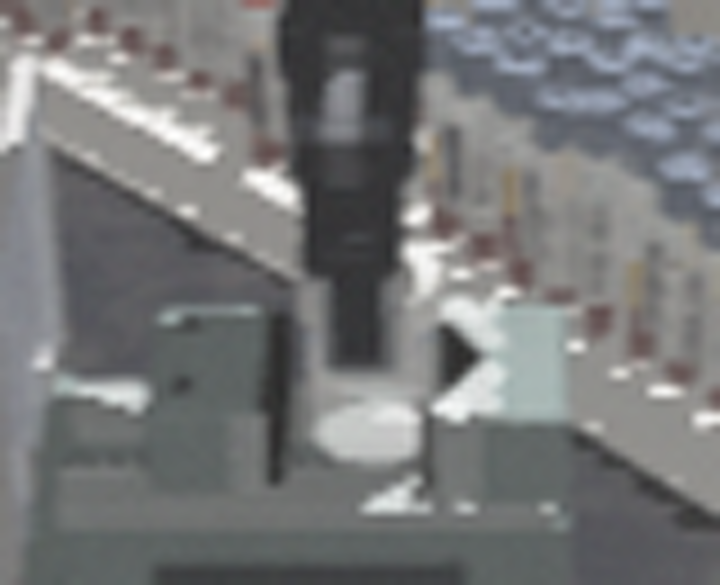

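>>> {"fn": "jog_arm", "kwargs": {"moves": [[0.7,-0.002,0.002,0,0,0,0],[0.7,-0.004,0.002,0,0,0,0],[0.7,-0.005,0.002,0,0,0,0],[0.7,-0.006,0.002,0,0,0,0],[0.7,-0.006,0.002,0,0,0,0]]}}

```text
clock: 7.63
eef_pos: [0.5666, 0.039, 0.1412]
eef_rot: [[-0.622, 0.783, -0.0], [0.783, 0.622, -0.0], [-0.0, -0.0, -1.0]]
wrist_force: [0.1, -0.1, -0.6]
opening: 0.0386
finger_force: 32.2
```

```bash
python3 - <<'E'
from h import *
s=robot.sense();print(RV.T@(s["eef_pos"]-O)*1e3,RV.T@s["wrist_force"])
E
```

```text
[ 25.44948719   3.75530911 141.19593409] [ 0.10301455 -0.01435406 -0.64994197]
```

>>> {"fn": "jog_arm", "kwargs": {"moves": [[0.7,-0.002,0,0,0,0,0],[0.7,-0.003,0,0,0,0,0],[0.7,-0.004,0,0,0,0,0],[0.7,-0.004,0,0,0,0,0]]}}

```text
clock: 7.97
eef_pos: [0.5684, 0.0375, 0.1412]
eef_rot: [[-0.623, 0.783, -0.001], [0.783, 0.623, 0.001], [0.002, -0.0, -1.0]]
wrist_force: [-2.2, 4.5, 2.3]
opening: 0.0388
finger_force: 32.4
```

```bash
python3 - <<'E'
from h import *
s=robot.sense();print(RV.T@(s["eef_pos"]-O)*1e3,RV.T@s["wrist_force"])
E
```

```text
[ 27.77990483   4.19197517 141.18353378] [-4.901153    1.0303149   2.34728054]
```

>>> {"fn": "jog_arm", "kwargs": {"moves": [[0.7,0.004,0,0,0,0,0],[0.7,0.004,0.004,0,0,0,0],[0.7,0.004,0.004,0,0,0,0],[0.7,0.002,0.004,0,0,0,0],[0.7,0.001,0.004,0,0,0,0],[0.7,0,0.004,0,0,0,0],[0.7,0,0.004,0,0,0,0]]}}

```text
clock: 8.55
eef_pos: [0.5711, 0.0396, 0.1411]
eef_rot: [[-0.622, 0.783, -0.002], [0.783, 0.622, 0.001], [0.002, -0.001, -1.0]]
wrist_force: [-4.0, 3.7, 1.0]
opening: 0.0389
finger_force: 32.3
```

```bash
python3 - <<'E'
from h import *
s=robot.sense();print(RV.T@(s["eef_pos"]-O)*1e3,RV.T@s["wrist_force"])
E
```

```text
[ 27.80412506   7.61300358 141.09970324] [-5.3353146  -0.81389022  1.04456686]
```

The contact forces are symmetric at y=4.2 (+1.0 N) and y=7.6 (-0.8 N). So the V's centre is at y≈5.8 in my frame, with the seat at x≈28.5. I centre the jar there, back off 2 mm and set it down.

>>> {"fn": "jog_arm", "kwargs": {"moves": [[0.7,0.003,0,0,0,0,0],[0.7,0.003,-0.002,0,0,0,0],[0.7,0.003,-0.002,0.002,0,0,0],[0.7,0.003,-0.002,0.003,0,0,0],[0.7,0.003,-0.002,0.004,0,0,0],[0.7,0.003,-0.002,0.004,0,0,0]]}}

```text
clock: 9.05
eef_pos: [0.5689, 0.0394, 0.1373]
eef_rot: [[-0.622, 0.783, 0.0], [0.783, 0.622, -0.0], [-0.001, 0.0, -1.0]]
wrist_force: [-0.8, -0.3, 1.3]
opening: 0.039
finger_force: 32.3
```

```bash
python3 - <<'E'
from h import *
s=robot.sense();print(RV.T@(s["eef_pos"]-O)*1e3,RV.T@s["wrist_force"])
E
```

```text
[ 26.55232219   5.78809595 137.33140067] [-0.26052092 -0.8574576   1.28717048]
```

>>> {"fn": "jog_arm", "kwargs": {"moves": [[0.7,0,0,0.001,0,0,0],[0.7,0,0,0.001,0,0,0],[0.7,0,0,0.001,0,0,0]]}}

```text
clock: 9.3
eef_pos: [0.569, 0.0393, 0.1371]
eef_rot: [[-0.622, 0.783, 0.001], [0.783, 0.622, -0.0], [-0.001, 0.001, -1.0]]
wrist_force: [-2.2, -0.8, 7.7]
opening: 0.0387
finger_force: 32.8
```

>>> {"fn": "jog_arm", "kwargs": {"moves": [[0.6,0,0,0,0,0,0],[0.4,0,0,0,0,0,0],[0.25,0,0,0,0,0,0],[0.25,0,0,0,0,0,0],[0.25,0,0,-0.01,0,0,0],[0.25,0,0,-0.03,0,0,0],[0.25,0,0,-0.06,0,0,0],[0.25,0,0,-0.09,0,0,0],[0.25,0,0,-0.12,0,0,0],[0.25,0,0,-0.15,0,0,0],[0.25,0,0,-0.16,0,0,0],[0.25,0,0,-0.16,0,0,0]]}}

```text
clock: 10.3
eef_pos: [0.5699, 0.0399, 0.2999]
eef_rot: [[-0.622, 0.783, 0.006], [0.783, 0.622, 0.001], [-0.003, 0.005, -1.0]]
wrist_force: [0.5, -0.3, -0.5]
opening: 0.064
finger_force: 0.0
```

```bash
cat >> h.py <<'E'
O=O+RV@[0,.003,0]
E
python3 - <<'E'
from h import *
s=robot.sense();print(s["eef_pos"],s["opening"])
R=RT(35);g=V(-118,-13,33)
print("above grip", g-R[:,2]*.12, g); go(V(-114,0,300),RT(15)); go(g-R[:,2]*.12,R)
E
```

```text
[0.56990151 0.03986741 0.29987105] 0.06395202730251774
above grip [0.42367002 0.19658889 0.13129825] [0.46651719 0.14272262 0.033     ]
shift [ 0.1408 -0.004  -0.0006] turn [  0.3 -14.8  -0.1]
shift [ 0.2142 -0.0179  0.1678] turn [  0.3 -34.8  -0.1]
```

>>> {"fn": "jog_arm", "kwargs": {"moves": [[0.25,0.03,-0.003,0,0,-4,0],[0.25,0.06,-0.006,0,0,-8,0],[0.25,0.09,-0.009,0,0,-13,0],[0.25,0.12,-0.012,0,0,-18,0],[0.25,0.15,-0.014,0.01,0,-23,0],[0.25,0.18,-0.016,0.03,0,-28,0],[0.25,0.2,-0.018,0.06,0,-32,0],[0.25,0.214,-0.018,0.09,0,-35,0],[0.25,0.214,-0.018,0.12,0,-35,0],[0.25,0.214,-0.018,0.15,0,-35,0],[0.25,0.214,-0.018,0.168,0,-35,0],[0.25,0.214,-0.018,0.168,0,-35,0]]}}

```text
clock: 11.3
eef_pos: [0.4193, 0.1953, 0.1245]
eef_rot: [[-0.514, 0.782, 0.353], [0.637, 0.623, -0.453], [-0.574, -0.008, -0.819]]
wrist_force: [-0.4, -1.0, -0.7]
opening: 0.0639
finger_force: 0.0
```

```bash
python3 - <<'E'
from h import *
s=robot.sense();print(RV.T@(s["eef_pos"]-O)*1e3,s["wrist_force"]);go(V(-118,-13,33),RT(35))
PTS[:]=[(-114,-13,33),(-134,-13,33),(30,0,136)]
overlay("pics/k1.png",((220,130,100,100),robot.get_image("scene")[:,:,::-1]),((220,140,100,100),robot.get_image("top")[:,:,::-1]),4)
E
```

```text
[-188.56447288  -17.24661869  124.54640627] [-0.41316452 -1.0452693  -0.73436386]
shift [-0.0052  0.0049  0.1154] turn [-0.3  0.1  0.3]
```

View pics/k1.png

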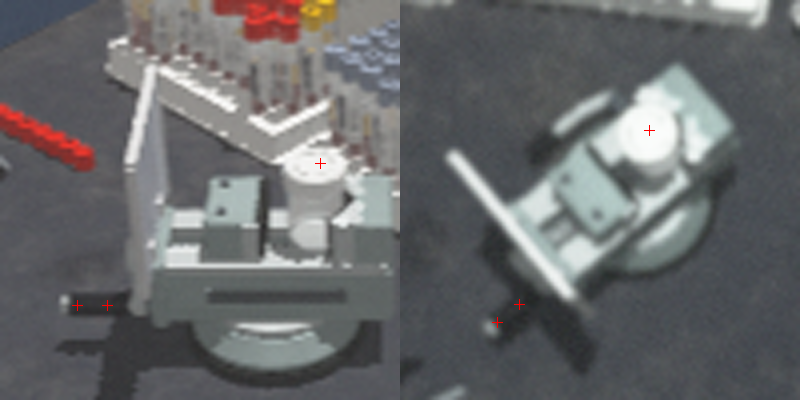

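The grip marks fit: scene crop (78,305) and (107,305) lie on the black grip, and top crop (497,322) and (519,304) lie along it. The jar stands at the V, with its lid at top crop (650,130). I cross-check its lateral position within the one top view, where camera bias cancels.

```bash
python3 - <<'E'
from h import *
i=robot.get_image("top")[:,:,::-1]
c=lambda P:np.round(RV.T@(P-O)*1e3,1)
m=(i[160:190,268:298].min(2)>200).astype(np.uint8)
k,l,st,ce=cv2.connectedComponentsWithStats(m)
for j in range(1,k): print(st[j],ce[j]+[268,160],c(plane("top",ce[j]+[268,160],.136)))
print(c(plane("top",(282.5,172.5),.136)))
PTS[:]=[(-77,-60,174),(-77,60,174),(60,30,108),(60,-30,108),(10,33,78),(10,-33,78),(10,11,78),(10,-11,78),(-20,-26,109)]
x,y,w=250,145,70
z=cv2.resize(i[y:y+w,x:x+w],None,fx=8,fy=8,interpolation=cv2.INTER_CUBIC)
for P in [(10,33,78),(10,-33,78),(45,30,108),(45,-30,108),(60,30,108),(60,-30,108),(52,0,108),(30,0,136)]:
    q=(proj("top",V(*P))-[x,y]+.5)*8;cv2.drawMarker(z,tuple(int(v) for v in q),(0,0,255),cv2.MARKER_CROSS,10,1)
cv2.imwrite("pics/k2.png",z)
E
```

```text
[  1   2  21  19 244] [280.70491803 171.83606557] [ 28.    2.8 136. ]
[23  9  6 11 41] [293.19512195 174.43902439] [ 48.7 -23.9 136. ]
[21 24  2  3  5] [289.4 184.8] [ 23.5 -38.9 136. ]
[16 29  2  1  2] [284.5 189. ] [  6.5 -39.3 136. ]
[ 30.5  -1.6 136. ]
```

View pics/k2.png

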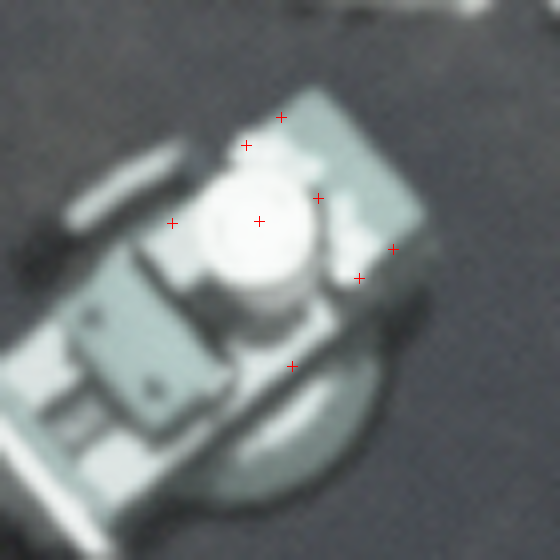

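```bash
python3 - <<'E'
from h import *
s=robot.sense();print(s["clock"],RV.T@(s["eef_pos"]-O)*1e3,s["wrist_force"]);R=RT(35);go(V(-118,-13,33)-R[:,2]*.008,R)
E
```

```text
11.45 [-187.65326189  -15.14800216  128.67623781] [0.11462758 0.0042223  0.59864808]
shift [-0.0021  0.0023  0.1103] turn [-0.1  0.  -0. ]
```

>>> {"fn": "jog_arm", "kwargs": {"moves": [[0.25,-0.001,0.001,0.02,0,0,0],[0.25,-0.001,0.002,0.04,0,0,0],[0.25,-0.001,0.002,0.06,0,0,0],[0.25,-0.001,0.002,0.08,0,0,0],[0.25,-0.001,0.002,0.095,0,0,0],[0.25,-0.001,0.002,0.105,0,0,0],[0.25,-0.001,0.002,0.11,0,0,0],[0.25,-0.001,0.002,0.11,0,0,0],[0.25,-0.001,0.002,0.11,0,0,0]]}}

```text
clock: 12.2
eef_pos: [0.4632, 0.1478, 0.0396]
eef_rot: [[-0.509, 0.783, 0.358], [0.642, 0.622, -0.449], [-0.574, 0.001, -0.819]]
wrist_force: [0.2, -0.7, 0.3]
opening: 0.0639
finger_force: 0.0
```

```bash
python3 - <<'E'
from h import *
s=robot.sense();print(s["clock"],RV.T@(s["eef_pos"]-O)*1e3,s["wrist_force"])
cv2.imwrite("pics/k3.png",cv2.resize(robot.get_image("scene")[170:230,205:285,::-1],None,fx=8,fy=8,interpolation=cv2.INTER_CUBIC))
E
```

```text
12.2 [-124.01147956  -12.4442554    39.60234958] [ 0.21407178 -0.74385575  0.33628013]
```

View pics/k3.png

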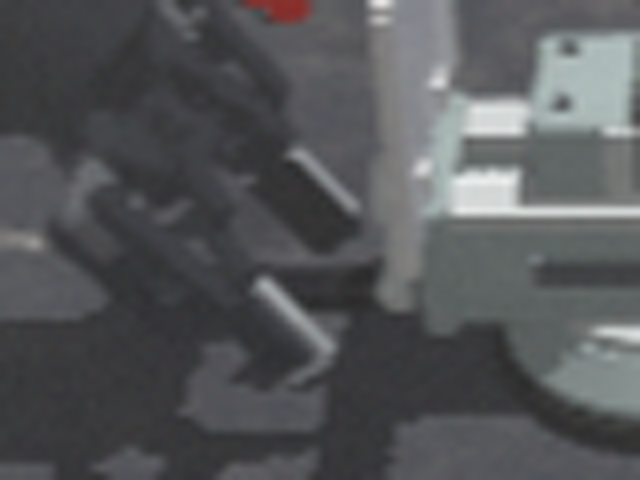

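The grip (crop ~(320,280)) passes between the two fingertips (near one ~(300,325), far one ~(320,215)). I close on it.

>>> {"fn": "jog_arm", "kwargs": {"moves": [[0.5,0,0,0,0,0,0],[0.7,0,0,0,0,0,0],[0.8,0,0,0,0,0,0],[0.95,0,0,0,0,0,0],[0.95,0,0,0,0,0,0],[0.95,0,0,0,0,0,0],[0.95,0,0,0,0,0,0]], "squeeze": 60}}

```text
clock: 12.83
eef_pos: [0.4622, 0.1474, 0.0388]
eef_rot: [[-0.51, 0.783, 0.356], [0.641, 0.622, -0.449], [-0.574, -0.001, -0.819]]
wrist_force: [-6.0, 2.4, 5.2]
opening: 0.013
finger_force: 58.5
```

```bash
python3 - <<'E'
from h import *
s=robot.sense();print(s["clock"],RV.T@(s["eef_pos"]-O)*1e3,RV.T@s["wrist_force"],s["opening"])
E
```

```text
12.8333 [-124.34139274  -13.47432372   38.79595741] [-5.61929856 -3.18039865  5.19431747] 0.012965014073309546
```

```bash
cat >> h.py <<'E'
def circ(f0,f1,n,hold=2,dy=0,dz=0,r=34):
    "rows in tool axes (m): grip angle f0->f1 deg (0 = bottom, + towards vise +y); dy,dz mm = radial correction"
    rows=[]
    for i,f in enumerate(np.linspace(f0,f1,n+1)[1:],1):
        y=r*(np.sin(np.radians(f))-np.sin(np.radians(f0)))+dy*i/n;z=r*(np.cos(np.radians(f0))-np.cos(np.radians(f)))+dz*i/n
        rows.append([.95]+[round(float(v)/1e3,4) for v in(-.574*z,y,-.819*z)]+[0,0,0])
    print(rows+[rows[-1]]*hold)
def st(f=None):
    s=robot.sense();p=RV.T@(s["eef_pos"]-O)*1e3;F=RV.T@s["wrist_force"];print(round(s["clock"],2),"pos",p.round(1),"F",F.round(1),"open",round(s["opening"],4))
    if f is not None:
        a=np.radians(f);print("tangential resist",-(F[1]*np.cos(a)+F[2]*np.sin(a)),"radial(out)",F[1]*np.sin(a)-F[2]*np.cos(a))
E
python3 -c "
from h import *
circ(-26,24,10)"
```

```text
[[0.95, 0.0007, 0.0027, 0.001, 0, 0, 0], [0.95, 0.0012, 0.0055, 0.0017, 0, 0, 0], [0.95, 0.0016, 0.0084, 0.0023, 0, 0, 0], [0.95, 0.0019, 0.0114, 0.0027, 0, 0, 0], [0.95, 0.002, 0.0143, 0.0028, 0, 0, 0], [0.95, 0.0019, 0.0173, 0.0028, 0, 0, 0], [0.95, 0.0017, 0.0202, 0.0025, 0, 0, 0], [0.95, 0.0014, 0.0231, 0.002, 0, 0, 0], [0.95, 0.0009, 0.026, 0.0013, 0, 0, 0], [0.95, 0.0003, 0.0287, 0.0004, 0, 0, 0], [0.95, 0.0003, 0.0287, 0.0004, 0, 0, 0], [0.95, 0.0003, 0.0287, 0.0004, 0, 0, 0]]
```

>>> {"fn": "jog_arm", "kwargs": {"moves": [[0.95,0.0007,0.003,0.001,0,0,0],[0.95,0.001,0.0055,0.0015,0,0,0],[0.95,0.0015,0.0085,0.0025,0,0,0],[0.95,0.002,0.0115,0.0025,0,0,0],[0.95,0.002,0.0145,0.003,0,0,0],[0.95,0.002,0.0175,0.003,0,0,0],[0.95,0.0015,0.02,0.0025,0,0,0],[0.95,0.0015,0.023,0.002,0,0,0],[0.95,0.001,0.026,0.0015,0,0,0],[0.95,0.0005,0.0285,0.0005,0,0,0],[0.95,0.0005,0.0285,0.0005,0,0,0]], "squeeze": 70}}

```text
clock: 13.75
eef_pos: [0.4817, 0.1629, 0.0378]
eef_rot: [[-0.51, 0.785, 0.352], [0.641, 0.62, -0.454], [-0.574, -0.006, -0.819]]
wrist_force: [-16.0, -0.9, 9.2]
opening: 0.0128
finger_force: 69.4
```

```bash
python3 -c "
from h import *
st(24);circ(24,84,12,0)"
```

```text
13.75 pos [-124.4   11.5   37.8] F [ -9.2 -13.1   9.2] open 0.0128
tangential resist 8.207278103890067 radial(out) -13.69040857692783
[[0.95, -0.0008, 0.0027, -0.0011, 0, 0, 0], [0.95, -0.0016, 0.0052, -0.0024, 0, 0, 0], [0.95, -0.0027, 0.0076, -0.0038, 0, 0, 0], [0.95, -0.0038, 0.0098, -0.0054, 0, 0, 0], [0.95, -0.005, 0.0118, -0.0072, 0, 0, 0], [0.95, -0.0064, 0.0137, -0.0091, 0, 0, 0], [0.95, -0.0078, 0.0153, -0.0111, 0, 0, 0], [0.95, -0.0093, 0.0167, -0.0132, 0, 0, 0], [0.95, -0.0108, 0.0179, -0.0155, 0, 0, 0], [0.95, -0.0124, 0.0189, -0.0178, 0, 0, 0], [0.95, -0.0141, 0.0195, -0.0201, 0, 0, 0], [0.95, -0.0158, 0.02, -0.0225, 0, 0, 0]]
```

>>> {"fn": "jog_arm", "kwargs": {"moves": [[0.95,-0.001,0.0025,-0.0012,0,0,0],[0.95,-0.0018,0.005,-0.0026,0,0,0],[0.95,-0.0029,0.0073,-0.0041,0,0,0],[0.95,-0.004,0.0095,-0.0058,0,0,0],[0.95,-0.0053,0.0115,-0.0077,0,0,0],[0.95,-0.0068,0.013,-0.0097,0,0,0],[0.95,-0.0083,0.0148,-0.0118,0,0,0],[0.95,-0.0099,0.016,-0.014,0,0,0],[0.95,-0.0115,0.0172,-0.0164,0,0,0],[0.95,-0.013,0.018,-0.0188,0,0,0],[0.95,-0.0149,0.0186,-0.0212,0,0,0],[0.95,-0.0166,0.019,-0.0237,0,0,0]]}}

```text
clock: 14.75
eef_pos: [0.499, 0.1772, 0.0665]
eef_rot: [[-0.511, 0.783, 0.355], [0.641, 0.622, -0.449], [-0.573, -0.001, -0.82]]
wrist_force: [-5.9, -0.5, -11.3]
opening: 0.0129
finger_force: 68.2
```

```bash
python3 -c "
from h import *
st(80)"
```

```text
14.75 pos [-124.8   33.9   66.5] F [ -3.3  -5.  -11.3] open 0.0129
tangential resist 11.957426476401714 radial(out) -2.9251195249584065
```

```bash
python3 -c "
from h import *
circ(86,176,12,0)"
```

```text
[[0.95, -0.0026, 0.0, -0.0036, 0, 0, 0], [0.95, -0.0051, -0.0005, -0.0073, 0, 0, 0], [0.95, -0.0076, -0.0017, -0.0108, 0, 0, 0], [0.95, -0.0099, -0.0034, -0.0141, 0, 0, 0], [0.95, -0.0121, -0.0056, -0.0173, 0, 0, 0], [0.95, -0.0142, -0.0083, -0.0202, 0, 0, 0], [0.95, -0.016, -0.0114, -0.0228, 0, 0, 0], [0.95, -0.0175, -0.0149, -0.025, 0, 0, 0], [0.95, -0.0188, -0.0187, -0.0269, 0, 0, 0], [0.95, -0.0198, -0.0228, -0.0283, 0, 0, 0], [0.95, -0.0205, -0.0271, -0.0292, 0, 0, 0], [0.95, -0.0208, -0.0315, -0.0297, 0, 0, 0]]
```

>>> {"fn": "jog_arm", "kwargs": {"moves": [[0.95,-0.0026,0.0,-0.0036,0,0,0],[0.95,-0.005,-0.0005,-0.0073,0,0,0],[0.95,-0.0076,-0.0017,-0.0108,0,0,0],[0.95,-0.01,-0.0034,-0.014,0,0,0],[0.95,-0.012,-0.0056,-0.0173,0,0,0],[0.95,-0.0142,-0.0083,-0.0202,0,0,0],[0.95,-0.016,-0.0114,-0.0228,0,0,0],[0.95,-0.0175,-0.015,-0.025,0,0,0],[0.95,-0.0188,-0.0187,-0.027,0,0,0],[0.95,-0.0198,-0.0228,-0.0283,0,0,0],[0.95,-0.0205,-0.027,-0.0292,0,0,0],[0.95,-0.0208,-0.0315,-0.0297,0,0,0]]}}

```text
clock: 15.75
eef_pos: [0.4771, 0.1595, 0.1041]
eef_rot: [[-0.51, 0.781, 0.361], [0.642, 0.624, -0.445], [-0.573, 0.005, -0.82]]
wrist_force: [6.5, 6.2, -13.9]
opening: 0.0129
finger_force: 68.3
```

```bash
python3 -c "
from h import *
st(172);circ(176,266,12,0)"
```

```text
15.75 pos [-124.5    5.7  104.1] F [ -0.8   9.  -13.9] open 0.0129
tangential resist 10.816780764754572 radial(out) -12.469713549423563
[[0.95, -0.0, -0.0044, -0.0, 0, 0, 0], [0.95, 0.0003, -0.0089, 0.0004, 0, 0, 0], [0.95, 0.001, -0.0132, 0.0014, 0, 0, 0], [0.95, 0.0019, -0.0173, 0.0028, 0, 0, 0], [0.95, 0.0032, -0.0211, 0.0046, 0, 0, 0], [0.95, 0.0047, -0.0247, 0.0068, 0, 0, 0], [0.95, 0.0065, -0.0278, 0.0093, 0, 0, 0], [0.95, 0.0086, -0.0306, 0.0122, 0, 0, 0], [0.95, 0.0108, -0.0328, 0.0154, 0, 0, 0], [0.95, 0.0131, -0.0345, 0.0187, 0, 0, 0], [0.95, 0.0156, -0.0357, 0.0222, 0, 0, 0], [0.95, 0.0181, -0.0363, 0.0258, 0, 0, 0]]
```

>>> {"fn": "jog_arm", "kwargs": {"moves": [[0.95,0.0005,-0.0045,0.0005,0,0,0],[0.95,0.001,-0.009,0.0015,0,0,0],[0.95,0.002,-0.0132,0.003,0,0,0],[0.95,0.003,-0.0173,0.0044,0,0,0],[0.95,0.0043,-0.021,0.0062,0,0,0],[0.95,0.0058,-0.0247,0.0084,0,0,0],[0.95,0.0076,-0.0278,0.011,0,0,0],[0.95,0.0097,-0.0306,0.0138,0,0,0],[0.95,0.012,-0.0328,0.017,0,0,0]]}}

```text
clock: 16.5
eef_pos: [0.449, 0.1366, 0.0849]
eef_rot: [[-0.508, 0.783, 0.359], [0.641, 0.622, -0.45], [-0.576, 0.002, -0.818]]
wrist_force: [-15.1, 7.8, 16.0]
opening: 0.0128
finger_force: 72.0
```

```bash
python3 -c "
from h import *
st(240);circ(243,288,9,0)"
```

```text
16.5 pos [-124.1  -30.5   84.9] F [-15.5  -6.9  16. ] open 0.0128
tangential resist 10.428196802940937 radial(out) 14.01129190811794
[[0.95, 0.0015, -0.0012, 0.0022, 0, 0, 0], [0.95, 0.0032, -0.0022, 0.0045, 0, 0, 0], [0.95, 0.0048, -0.003, 0.0069, 0, 0, 0], [0.95, 0.0065, -0.0035, 0.0092, 0, 0, 0], [0.95, 0.0082, -0.0037, 0.0117, 0, 0, 0], [0.95, 0.0099, -0.0037, 0.0141, 0, 0, 0], [0.95, 0.0116, -0.0034, 0.0165, 0, 0, 0], [0.95, 0.0133, -0.0028, 0.0189, 0, 0, 0], [0.95, 0.0149, -0.002, 0.0212, 0, 0, 0]]
```

>>> {"fn": "jog_arm", "kwargs": {"moves": [[0.95,0.0018,-0.002,0.0015,0,0,0],[0.95,0.0036,-0.0038,0.0032,0,0,0],[0.95,0.0054,-0.005,0.0052,0,0,0],[0.95,0.007,-0.0055,0.0075,0,0,0],[0.95,0.0088,-0.0057,0.01,0,0,0],[0.95,0.0105,-0.0057,0.0124,0,0,0],[0.95,0.0122,-0.0054,0.0148,0,0,0],[0.95,0.0139,-0.0048,0.0172,0,0,0]]}}

```text
clock: 17.17
eef_pos: [0.4467, 0.1349, 0.0631]
eef_rot: [[-0.506, 0.783, 0.361], [0.641, 0.622, -0.45], [-0.577, 0.004, -0.817]]
wrist_force: [-6.3, 5.2, 14.2]
opening: 0.0125
finger_force: 71.2
```

```bash
cat >> h.py <<'E'
def st2():
    s=robot.sense();p=RV.T@(s["eef_pos"]-O)*1e3;st(round(np.degrees(np.arctan2(p[1]-.2,70.6-p[2]))%360,1));print("angle",np.degrees(np.arctan2(p[1]-.2,70.6-p[2]))%360,"r",np.hypot(p[1]-.2,70.6-p[2]))
E
python3 -c "
from h import *
st2();circ(284,329,9,0)"
```

```text
17.17 pos [-124.2  -33.4   63.1] F [-8.  -1.7 14.2] open 0.0125
tangential resist 14.216117491252955 radial(out) -1.405311790813685
angle 282.526759907911 r 34.41213528693304
[[0.95, 0.0016, 0.0008, 0.0023, 0, 0, 0], [0.95, 0.0032, 0.0019, 0.0046, 0, 0, 0], [0.95, 0.0047, 0.0033, 0.0068, 0, 0, 0], [0.95, 0.0062, 0.0048, 0.0088, 0, 0, 0], [0.95, 0.0076, 0.0066, 0.0108, 0, 0, 0], [0.95, 0.0088, 0.0085, 0.0126, 0, 0, 0], [0.95, 0.01, 0.0107, 0.0143, 0, 0, 0], [0.95, 0.0111, 0.013, 0.0158, 0, 0, 0], [0.95, 0.012, 0.0155, 0.0171, 0, 0, 0]]
```

>>> {"fn": "jog_arm", "kwargs": {"moves": [[0.95,0.0016,0.0008,0.0023,0,0,0],[0.95,0.0032,0.002,0.0046,0,0,0],[0.95,0.0047,0.0033,0.0068,0,0,0]]}}

```text
clock: 17.42
eef_pos: [0.4489, 0.1366, 0.0548]
eef_rot: [[-0.506, 0.783, 0.361], [0.641, 0.622, -0.451], [-0.577, 0.003, -0.817]]
wrist_force: [-8.1, 6.2, 16.0]
opening: 0.0127
finger_force: 71.4
```

```bash
python3 -c "
from h import *
st2();circ(299,329,6,0)"
```

```text
17.42 pos [-124.2  -30.6   54.8] F [-9.9 -2.4 16. ] open 0.0127
tangential resist 15.33734885283862 radial(out) -5.10051852481954
angle 297.1252005553214 r 34.59014253559991
[[0.95, 0.0015, 0.0015, 0.0021, 0, 0, 0], [0.95, 0.0028, 0.0033, 0.004, 0, 0, 0], [0.95, 0.0041, 0.0053, 0.0058, 0, 0, 0], [0.95, 0.0053, 0.0074, 0.0075, 0, 0, 0], [0.95, 0.0063, 0.0098, 0.009, 0, 0, 0], [0.95, 0.0073, 0.0122, 0.0104, 0, 0, 0]]
```

>>> {"fn": "jog_arm", "kwargs": {"moves": [[0.95,0.0014,0.0017,0.0019,0,0,0],[0.95,0.0027,0.0036,0.0038,0,0,0],[0.95,0.0039,0.0057,0.0055,0,0,0]]}}

```text
clock: 17.67
eef_pos: [0.4524, 0.1394, 0.048]
eef_rot: [[-0.506, 0.784, 0.359], [0.64, 0.621, -0.452], [-0.578, 0.001, -0.816]]
wrist_force: [-12.0, 4.4, 15.7]
opening: 0.0127
finger_force: 71.4
```

```bash
python3 -c "
from h import *
st2();circ(314,344,6,0)"
```

```text
17.67 pos [-124.2  -26.1   48. ] F [-10.9  -6.7  15.7] open 0.0127
tangential resist 16.263052640560225 radial(out) -5.1412465125879026
angle 310.6461438363178 r 34.64901882793917
[[0.95, 0.0012, 0.0022, 0.0017, 0, 0, 0], [0.95, 0.0022, 0.0045, 0.0032, 0, 0, 0], [0.95, 0.0032, 0.0069, 0.0045, 0, 0, 0], [0.95, 0.004, 0.0096, 0.0057, 0, 0, 0], [0.95, 0.0047, 0.0123, 0.0067, 0, 0, 0], [0.95, 0.0052, 0.0151, 0.0074, 0, 0, 0]]
```

>>> {"fn": "jog_arm", "kwargs": {"moves": [[0.95,0.001,0.0022,0.0015,0,0,0],[0.95,0.002,0.0045,0.0028,0,0,0],[0.95,0.003,0.007,0.004,0,0,0],[0.95,0.0036,0.0096,0.005,0,0,0]]}}

```text
clock: 18.0
eef_pos: [0.4582, 0.144, 0.0416]
eef_rot: [[-0.507, 0.785, 0.357], [0.64, 0.619, -0.455], [-0.578, -0.002, -0.816]]
wrist_force: [-19.1, 3.0, 14.4]
opening: 0.0132
finger_force: 71.4
```

```bash
python3 -c "
from h import *
st2();circ(334,364,6,0)
i=robot.get_image('scene')[:,:,::-1];j=robot.get_image('top')[:,:,::-1]
cv2.imwrite('pics/v1.png',np.hstack([cv2.resize(i[145:225,240:330],None,fx=4.4,fy=4.4,interpolation=cv2.INTER_CUBIC),cv2.resize(j[145:225,230:320],None,fx=4.4,fy=4.4,interpolation=cv2.INTER_CUBIC)]))"
```

```text
18.0 pos [-124.2  -18.8   41.6] F [-14.2 -13.1  14.4] open 0.0132
tangential resist 18.850903709826362 radial(out) -4.899383876186361
angle 326.82754090508075 r 34.655928865749964
[[0.95, 0.0007, 0.0027, 0.001, 0, 0, 0], [0.95, 0.0012, 0.0055, 0.0017, 0, 0, 0], [0.95, 0.0016, 0.0084, 0.0023, 0, 0, 0], [0.95, 0.0019, 0.0114, 0.0027, 0, 0, 0], [0.95, 0.002, 0.0143, 0.0028, 0, 0, 0], [0.95, 0.0019, 0.0173, 0.0028, 0, 0, 0]]
```

View pics/v1.png

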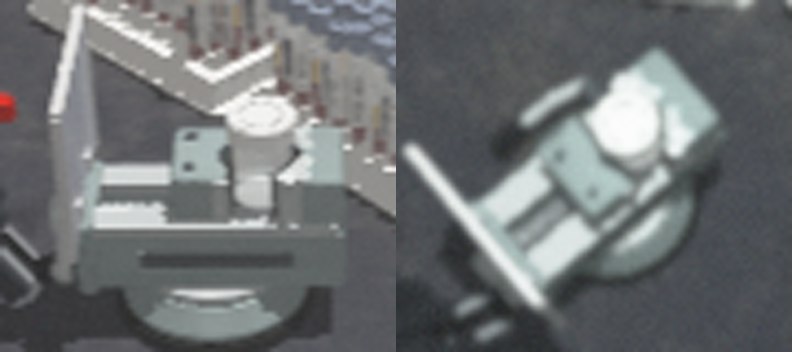

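The sliding jaw now presses the upright jar into the V (scene crop (255,170), top crop (625,120)). The force is 18.9 N and rising, so one small step more.

>>> {"fn": "jog_arm", "kwargs": {"moves": [[0.95,0.0005,0.0025,0.0008,0,0,0],[0.95,0.0007,0.0035,0.001,0,0,0]]}}

```text
clock: 18.27
eef_pos: [0.4601, 0.1455, 0.0401]
eef_rot: [[-0.507, 0.786, 0.355], [0.64, 0.619, -0.456], [-0.578, -0.004, -0.816]]
wrist_force: [-20.8, 1.9, 14.5]
opening: 0.0128
finger_force: 71.6
```

```bash
python3 -c "
from h import *
st2()"
```

```text
18.27 pos [-124.1  -16.3   40.1] F [-14.4 -15.1  14.5] open 0.0128
tangential resist 20.177251419406502 radial(out) -5.588886755657192
angle 331.5609023305131 r 34.677441846397755
```

20.2 N is right. I relax the pull, release and back away.

>>> {"fn": "jog_arm", "kwargs": {"moves": [[0.95,0,-0.002,0,0,0,0],[0.7,0,-0.002,0,0,0,0],[0.5,0,-0.002,0,0,0,0],[0.4,0,-0.002,0,0,0,0],[0.4,0,-0.002,-0.005,0,0,0],[0.4,0,-0.002,-0.02,0,0,0],[0.4,0,-0.002,-0.045,0,0,0],[0.4,0,-0.002,-0.075,0,0,0],[0.4,0,-0.002,-0.105,0,0,0],[0.4,0,-0.002,-0.135,0,0,0],[0.4,0,-0.002,-0.15,0,0,0],[0.4,0,-0.002,-0.15,0,0,0]]}}

```text
clock: 19.27
eef_pos: [0.407, 0.2178, 0.1635]
eef_rot: [[-0.509, 0.782, 0.36], [0.643, 0.624, -0.445], [-0.572, 0.005, -0.82]]
wrist_force: [1.2, -0.8, 0.4]
opening: 0.0514
finger_force: 0.0
```

```bash
python3 -c "
from h import *
st()
i=robot.get_image('scene')[:,:,::-1]
cv2.imwrite('pics/v2.png',cv2.resize(i[120:345,200:440],None,fx=2.5,fy=2.5,interpolation=cv2.INTER_CUBIC))"
```

```text
19.27 pos [-213.8  -12.8  163.5] F [1.4 0.4 0.4] open 0.0514
```

View pics/v2.png

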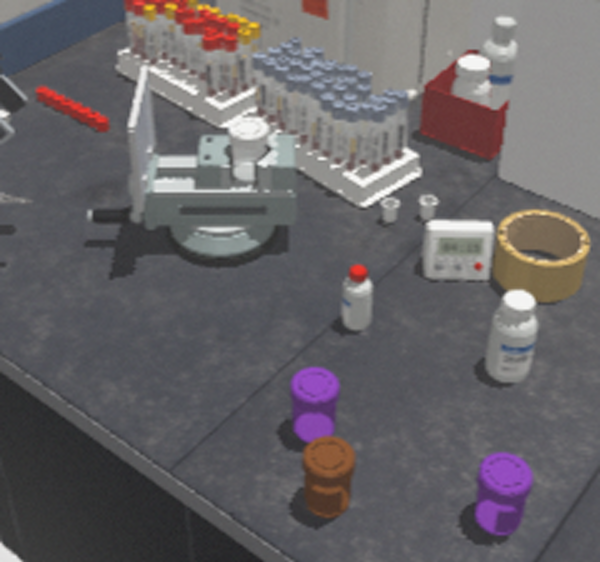

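The jar stands upright, clamped in the vise at crop (248,150). The bystanders have not moved and the gripper is clear, so I hand in.

```bash
python3 -c "
from bench import robot
print(robot.hand_in())"
```

```text
the job is handed in; nothing more can be done
None
```

The jar stands upright in the vise's V and is clamped firmly: winding stopped at about 20 N on the crank. The other things were left where they were, and I handed the job in at about 19 s with the gripper clear; no verdict came back.

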